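# Move the length stop one notch and fit its stop pin

## Robot

A 6-joint arm with a two-finger parallel gripper is mounted at the origin on the work surface. World frame = base frame: x ahead of the robot, y to its left, z up, the work surface at z = 0. Lengths are in m, angles in rad, forces in N, time in s.
With the tool pointing down it reaches from about 0.35 to 0.975 m from the base axis. Payload 4.9 kg.
Tool frame: the origin (TCP) lies at the very end of the fingers, on their centre line; the grasp point (between the pads) lies 19 mm behind it; y points along the fingers, x is the direction in which the jaws open and shut, and the axes are right-handed (so a half turn about y gives the same grasp; the last joint's range is limited). The gripper opens to 85 mm and grips with 20 to 120 N. Pads are 22 mm wide; open, the fingers measure 114 mm over their backs; the gripper's body (76 mm by 85 mm) begins 54 mm behind the grasp point. The pads swing forward as they close: fully open they stand 13 mm farther back than shut.
Start: joints at [-1.412, 0.053, 1.613, -0, 1.476, -0.119], TCP at [0.171, -0.601, 0.231] pointing down, gripper open.
Joint ranges: [-3.01, 3.01], [-1.01, 2.22], [0.06, 2.58], [-1.02, 4.17], [0.09, 2.62], [-3.14, 3.14]. Speed limits (rad/s): [2.57, 2.57, 3.14, 3.14, 3.14, 3.14].

## Interface

Orientations are given as [roll, pitch, yaw] about the fixed x, y, z axes, in that order (R = Rz(yaw) Ry(pitch) Rx(roll)).
In Python, from bench import bot, cams gives the robot as it stands. The module is installed in compiled form; this text tells all that it offers.
- The arm moves only by the shell command python3 -m inch 'ROWS' [OPENING] [FORCE]. ROWS is JSON, a list that holds one entry, the list of rows, each a list of 6 numbers: the shift along the tool's x, y, z in m, then the turn, a rotation vector about the tool's x, y, z in degrees. In form: [[[x, y, z, rx, ry, rz], ...]]. A call has 1 to 20 rows; each row is the pose to reach, as a shift and turn from the pose measured when the call began, along the tool's axes at that moment; what a row does not reach only later rows make up. A row lasts 1/12 s, in which the tool goes at most 41.7 mm and 7.16 degrees, less where a joint would pass 70% of its speed; a pose out of reach is approached as far as the arm can. A call with a gripper value outside its range is refused whole. OPENING is the closure, from -1 (fully open) to 1 (shut), set as the call begins (- or left out, the last holds). The fingers move at their own pace and stop on an object; FORCE is the grip in N (left out, the last holds). Time passes only in rows, so rows that repeat a pose let the fingers close. It gives the time, the measured TCP pose, the force and the opening at its end, in the units of the state.
- bot.get_state(): the state, without advancing time (a new reading comes with each control period).
- cams.grab_frame(name): name is "scene" or "side" or "wrist"; returns a dict with "img" (400x640x3 uint8, blue, green, red), "fx", "fy", "cx", "cy" (pixels), "R" (3x3) and "t" (3): a world point X has camera coordinates R X + t; the wrist camera has in their place "T_tool_cam" (4x4, takes a point from camera to tool coordinates, whose origin is the TCP and whose axes are the tool frame's). Camera axes: x right, y down, z forward; pixel columns grow to the right and rows downward; lengths in m; the calibration is good to about 2 mm. The wrist camera is an equidistant fisheye: a pixel r from the principal point sees the ray r / f radians off the axis. A picture is of the moment at which its call begins: read the wrist's pose just before it. There is no depth.
- bot.finish_job(): hands the job in, once; it reports no verdict.
The state is a dict: "t": time; "q": joint angles; "qvel": joint speeds; "tau": joint torques, N m; "position": TCP position; "tcp_rot": TCP orientation; "contact_force": force on the tool from outside, world axes, zero at the start; "wrist_torque": the same for the moment, N m; "gripper_width": finger opening in m.
Only numpy, scipy, OpenCV 4.12 (cv2) and the standard library are available. Lean on these libraries where they do the work, as an engineer would, in place of code of your own. Each camera call takes 0.05 s, during which the arm holds its last target. There are 200 camera calls.

## Task

On the framer's notched length-stop rail, lift the aluminium saddle carriage so that its tab clears the notch, shift it one notch farther from the tall wooden fence block and lower it until its tab is fully down in that notch. Then take the square-headed stop pin from the wooden rack and fit it in the carriage's tight bore: start it tilted by 10 to 20 degrees, with the lower edge of its foot 3 mm or so inside the bore, then straighten it and slide it fully home until its shoulder sits flat on the carriage. Let go, and leave the round-headed spare pin, the glue bottle, the jar and the hammer where they are.

Things in the scene. Friction and masses are not known exactly. Their poses are not given: they have to be found in the camera images.
- rail: Dark steel rail fixed on the bench, 34 mm wide (its x), 260 mm long (its y), 40 mm high. Origin: centre of its underside. Five notches across its top, 17 mm wide along y, 10 mm deep, 45 mm apart, at y = -90, -45, 0, 45, 90 mm. Fixed; its place and yaw vary.
- notch1 (a point): Point on the rail's centre line at the height of its top (40 mm), over the notch at rail y = -45 mm. Axes as the rail's. The carriage's origin is here when it sits in this notch.
- notch3 (a point): The same for the notch at rail y = +45 mm.
- fence: Tall wooden fence block fixed at one end of the rail, 70 x 20 x 85 mm high, at rail y = -141 or +141 mm (it varies). Origin: centre of its underside.
- endcap: Low wooden end block at the other end of the rail, 50 x 20 x 30 mm high. Origin: centre of its underside.
- carriage: Loose aluminium saddle, about 0.45 kg, starting in the middle notch (rail y = 0). Origin: centre of its bridge's underside, which rests on the rail's top; axes as the rail's. Above it: a block 54 (x) x 44 (y) mm, 49 mm high; below: two cheeks, 8 mm thick, 20 mm down the rail's sides (2 mm play each, flush with the block) and a tab, 12 mm along y, 8.5 mm down. Grip it across x, 54 mm wide.
- bore (a point): Centre of the bore's mouth, in the middle of the carriage's top face, 49 mm above its origin; z up along the bore. Bore 19.5 mm wide, 44 mm deep, mouth lightly chamfered (1.5 mm).
- stop_pin: Loose steel pin, about 0.25 kg: round shank 18 mm wide, 40 mm long, foot chamfered 2 mm; above it a square head 26 x 26 mm, 38 mm tall, faces along its x and y. Origin: centre of its foot; z along the pin to the head. It starts upright in either hole of the rack, shoulder on the rack's top: head's underside 50 mm, top 88 mm above the bench.
- pin_shoulder (a point): Centre of the underside of the stop pin's head, 40 mm above its foot. It meets the bore's mouth when the pin is home.
- rack: Wooden block 60 (x) x 150 (y) x 50 mm high fixed on the bench, with two holes 22 mm wide through its height at y = -40 and +40 mm. Origin: centre of its underside.
- spare_pin: Spare steel pin in the rack's other hole, thin shank (10 mm) with a flat round head 26 mm wide, 15 mm tall. Not wanted; leave it.
- glue: White glue bottle with black cap, 56 mm wide, 150 mm high, standing. Origin: centre of its underside. Leave it.
- jar: Amber glass jar with dark lid, 60 mm wide, 65 mm high, standing. Origin: centre of its underside. Leave it.
- hammer: Hammer lying on the bench. Leave it.
There are look-alikes about, which are no part of the job. What is shaped like the stop_pin but purple or yellow is not meant.

How it is judged:
By the outcome, as a careful person would: the job done as asked, in the order asked, and still so for the second after the job is handed in, with the robot touching nothing.
It also fails if it takes over 61 s, if anything falls off the work surface, if the arm or the gripper's body presses on something with over 40 N, if the wrist force passes 120 N, or if a joint passes its speed limit or range.

## Working session

There is one attempt and no reset: what is moved stays moved. The work goes in short steps, Python scripts to look and compute and a shell command to move; the robot and the scene stay as the last step left them, time stands still between calls to the robot, and variables do not carry over. Pictures are saved under pics/ and viewed, about 8 in all and at most 12, crops included, and the job is handed in when it is done.

```bash
mkdir -p pics; python3 - <<'E'
from bench import bot,cams
import cv2,json
s=bot.get_state()
for k,v in s.items(): print(k,v)
for n in ["scene","side","wrist"]:
    f=cams.grab_frame(n); cv2.imwrite(f"pics/{n}0.png",f["img"])
    print(n,{k:(v.tolist() if hasattr(v,'tolist') else v) for k,v in f.items() if k!="img"})
E
```

```text
t 0.0
q [-1.41201834e+00  5.33549364e-02  1.61426001e+00 -1.70525995e-05
  1.47596243e+00 -1.19007942e-01]
qvel [ 9.69145672e-05 -2.02079920e-04  2.36574703e-03 -1.69599357e-03
 -1.84784379e-04 -1.60312804e-04]
tau [ 7.10850218e-04 -3.93672359e+01 -3.70180607e+01 -1.14788912e-05
  7.00141987e-03 -4.70351139e-06]
position [ 0.17128767 -0.60044794  0.23008449]
tcp_rot [-1.57057754  0.0019727  -1.29300855]
contact_force [-1.10527354 -0.38975274  0.73103444]
wrist_torque [-0.02089504 -0.05114305  0.02143206]
gripper_width 0.08533955129995946
scene {'fx': 375.8254619527469, 'fy': 375.8254619527469, 'cx': 315.4527175722997, 'cy': 203.2978983639636, 'R': [[0.30714146305843687, 0.9515026954793541, -0.017514056236251015], [0.742593884687363, -0.2511347696332984, -0.6208749068098673], [-0.5951625358633172, 0.17769059619674282, -0.7837139834965252]], 't': [-0.11848150511274586, -0.3789345805503205, 1.5830364748644707]}
side {'fx': 508.27819125679474, 'fy': 508.27819125679474, 'cx': 311.19581069053, 'cy': 195.36136364794655, 'R': [[-0.9942897344943618, -0.10555414902296895, 0.015692211544850364], [-0.07673648818829501, 0.605017793938297, -0.7925055081187536], [0.07415817729461224, -0.7891842564585746, -0.6096628364090005]], 't': [0.5555327796000582, 0.1263277138150964, 1.5636740543511953]}
wrist {'fx': 309.70691628693146, 'fy': 309.70691628693146, 'cx': 324.31558156169206, 'cy': 199.06059528010013, 'T_tool_cam': [[0.9999997074474134, -0.00072182266554527, -0.00025313459743913703, -0.0005022079553775871], [5.123515987674219e-05, -0.26697870578268745, 0.9637024271182245, -0.1419056119022967], [-0.000763203801948154, -0.9637021581539797, -0.2669785906946772, 0.06866523738081254], [0.0, 0.0, 0.0, 1.0]]}
```

View pics/scene0.png

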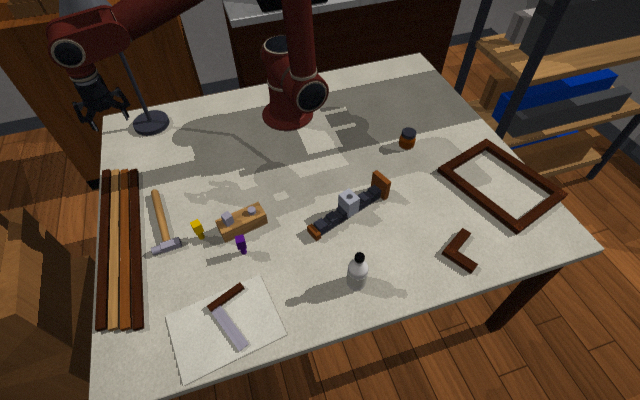

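View pics/side0.png

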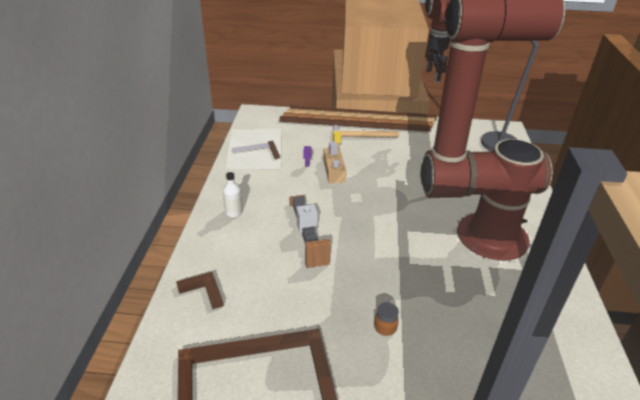

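The scene view shows the rack at about (241,221), with a taller head at (228,217) and a lower head at (251,211). The carriage is at (348,203), the fence at (381,185) and the endcap at (315,230). Look-alikes are the yellow pin at (197,228) and the purple one at (241,243). I'll confirm with an enlarged crop.

```bash
python3 - <<'E'
import cv2,numpy as np
a=cv2.imread("pics/scene0.png")
c=cv2.resize(a[165:265,185:275],None,fx=6,fy=6,interpolation=cv2.INTER_CUBIC)[60:,:]
d=cv2.resize(a[165:245,300:400],None,fx=8,fy=8,interpolation=cv2.INTER_CUBIC)
e=cv2.resize(a[195:255,185:275],None,fx=8,fy=8,interpolation=cv2.INTER_CUBIC)
def grid(im,x0,y0,s,st=10):
    for x in range(0,im.shape[1]//s,st): cv2.line(im,(x*s,0),(x*s,6),(0,0,255),1);cv2.putText(im,str(x+x0),(x*s,18),0,.4,(0,0,255))
    for y in range(0,im.shape[0]//s,st): cv2.line(im,(0,y*s),(6,y*s),(0,0,255),1);cv2.putText(im,str(y+y0),(8,y*s+4),0,.4,(0,0,255))
grid(d,300,165,8);grid(e,185,195,8)
cv2.imwrite("pics/c1.png",d[:600]);cv2.imwrite("pics/c2.png",e)
E
```

```text
(no output)
```

View pics/c1.png

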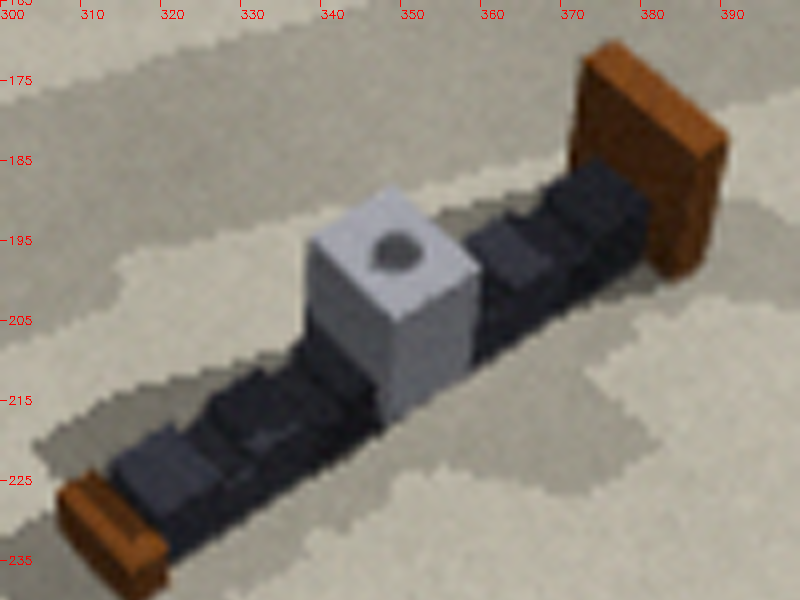

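View pics/c2.png

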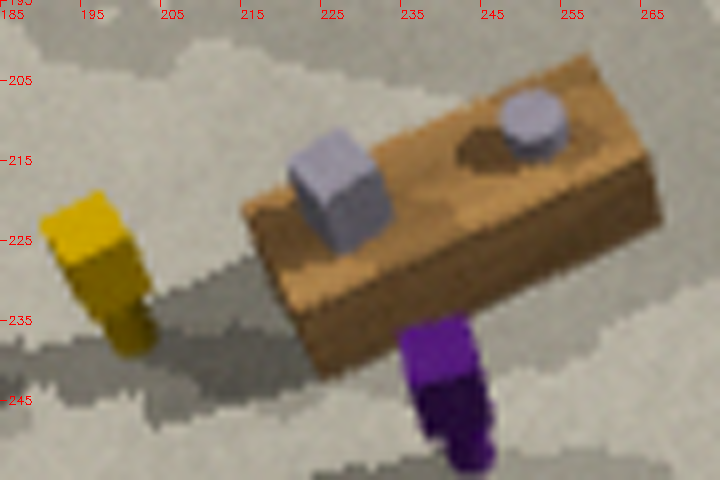

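Of the four, the steel square head at (227,217), taller with a square top, fits the stop pin. The steel round head at (251,211) is the spare, and the yellow (197,222) and purple (239,240) ones are excluded. The fence is at the right end (381,185), so the carriage must move toward the endcap (314,230).

```bash
cat > h.py <<'E'
import numpy as np,cv2
from scipy.spatial.transform import Rotation as Ro
from bench import bot,cams
def Rt(s): return Ro.from_euler('xyz',s["tcp_rot"])
def pw(f,uv,z):   # fixed camera pixel -> world at height z
    R=np.array(f["R"]);t=np.array(f["t"])
    d=R.T@np.array([(uv[0]-f["cx"])/f["fx"],(uv[1]-f["cy"])/f["fy"],1]);c=-R.T@t
    return c+d*(z-c[2])/d[2]
def ww(f,s,uv,z): # wrist pixel -> world at height z
    T=np.array(f["T_tool_cam"]);dx,dy=uv[0]-f["cx"],uv[1]-f["cy"];r=np.hypot(dx,dy);th=r/f["fx"]
    d=np.array([np.sin(th)*dx/max(r,1e-9),np.sin(th)*dy/max(r,1e-9),np.cos(th)])
    R=Rt(s).as_matrix();d=R@T[:3,:3]@d;c=R@T[:3,3]+s["position"]
    return c+d*(z-c[2])/d[2]
def wp(f,s,X): # world -> wrist pixel
    T=np.array(f["T_tool_cam"]);R=Rt(s).as_matrix()
    p=T[:3,:3].T@(R.T@(np.array(X)-s["position"])-T[:3,3]);r=np.hypot(p[0],p[1]);th=np.arctan2(r,p[2])
    return np.array([f["cx"]+f["fx"]*th*p[0]/r,f["cy"]+f["fx"]*th*p[1]/r])
def go(X,yaw,pitchtilt=None): # rows needed to reach tool-down pose: shift (m) and rotvec (deg) in tool axes
    s=bot.get_state();R=Rt(s);G=Ro.from_euler('xyz',[-np.pi/2,0,yaw]) if pitchtilt is None else pitchtilt
    return np.round(R.inv().apply(np.array(X)-s["position"]),4),np.round((R.inv()*G).as_rotvec(degrees=True),2)
def crop(im,x0,y0,x1,y1,s,name,st=10):
    im=cv2.resize(im[y0:y1,x0:x1],None,fx=s,fy=s,interpolation=cv2.INTER_CUBIC)
    for x in range(0,x1-x0,st): cv2.line(im,(x*s,0),(x*s,6),(0,0,255),1);cv2.putText(im,str(x+x0),(x*s,18),0,.4,(0,0,255))
    for y in range(0,y1-y0,st): cv2.line(im,(0,y*s),(6,y*s),(0,0,255),1);cv2.putText(im,str(y+y0),(8,y*s+4),0,.4,(0,0,255))
    cv2.imwrite("pics/"+name,im)
E
python3 - <<'E'
from h import *
f=cams.grab_frame("scene")
o=-.44
C=[pw(f,(u/8+300+o,v/8+165+o),.089) for u,v in [(308,240),(392,187),(482,268),(398,322)]]
print("car",np.round(C,4),np.mean(C,0));
for a,b in [(0,1),(1,2),(3,2),(0,3)]: d=C[b]-C[a];print(np.linalg.norm(d),np.degrees(np.arctan2(d[1],d[0])))
K=[pw(f,(u/8+185+o,v/8+195+o),.050) for u,v in [(243,207),(298,310),(648,155),(588,53)]]
print("rack",np.round(K,4),np.mean(K,0))
for a,b in [(0,1),(1,2),(3,2),(0,3)]: d=K[b]-K[a];print(np.linalg.norm(d),np.degrees(np.arctan2(d[1],d[0])))
P=[pw(f,(u/8+185+o,v/8+195+o),.088) for u,v in [(290,168),(340,130),(378,178),(325,198)]]
print("pin",np.round(P,4),np.mean(P,0))
for a,b in [(0,1),(1,2),(3,2),(0,3)]: d=P[b]-P[a];print(np.linalg.norm(d),np.degrees(np.arctan2(d[1],d[0])))
print("fence top",pw(f,(381,180),.085),"endcap",pw(f,(313,228),.03),"glue",pw(f,(357,287),0),"yellow",pw(f,(197,222),.07),"purple",pw(f,(239,238),.07))
E
```

```text
car [[0.555  0.022  0.089 ]
 [0.5399 0.0633 0.089 ]
 [0.5902 0.0816 0.089 ]
 [0.6048 0.0408 0.089 ]] [0.57246321 0.05193297 0.089     ]
0.04393047337292941 110.13924856107565
0.05355899599267047 19.968799728056176
0.043291331717075186 109.68738973522714
0.05321952382572477 20.657264753484146
rack [[ 0.5002 -0.3679  0.05  ]
 [ 0.5557 -0.3551  0.05  ]
 [ 0.5262 -0.2109  0.05  ]
 [ 0.4676 -0.2223  0.05  ]] [ 0.51243089 -0.28904753  0.05      ]
0.056972474887348315 13.021985909360621
0.14715639169454797 101.53824516472692
0.05970212226243053 10.988686663304886
0.14922949263767973 102.59261635181936
pin [[ 0.5178 -0.344   0.088 ]
 [ 0.5058 -0.3228  0.088 ]
 [ 0.5333 -0.3129  0.088 ]
 [ 0.5362 -0.3336  0.088 ]] [ 0.52327801 -0.32832441  0.088     ]
0.024363019798479837 119.57233763796792
0.02921127730043409 19.797662699357964
0.020915423474711474 97.98789431972715
0.02109306578781159 29.449960790184576
fence top [0.53880108 0.17710887 0.085     ] endcap [ 0.61255397 -0.08075509  0.03      ] glue [ 0.83012355 -0.01727512  0.        ] yellow [ 0.50437753 -0.41909949  0.07      ] purple [ 0.60347385 -0.30724644  0.07      ]
```

```bash
python3 - <<'E'
from h import *
print(go([0.572,0.052,0.24],np.radians(20.1)))
E
```

```text
(array([-0.5178, -0.0087,  0.5643]), array([-6.000e-02, -9.418e+01, -5.000e-02]))
```

```bash
R='[-0.518,-0.009,0.564,0,-94.2,0]'; python3 -m inch '[[[-0.518,-0.009,0.564,0,-94.2,0],[-0.518,-0.009,0.564,0,-94.2,0],[-0.518,-0.009,0.564,0,-94.2,0],[-0.518,-0.009,0.564,0,-94.2,0],[-0.518,-0.009,0.564,0,-94.2,0],[-0.518,-0.009,0.564,0,-94.2,0],[-0.518,-0.009,0.564,0,-94.2,0],[-0.518,-0.009,0.564,0,-94.2,0],[-0.518,-0.009,0.564,0,-94.2,0],[-0.518,-0.009,0.564,0,-94.2,0],[-0.518,-0.009,0.564,0,-94.2,0],[-0.518,-0.009,0.564,0,-94.2,0],[-0.518,-0.009,0.564,0,-94.2,0],[-0.518,-0.009,0.564,0,-94.2,0],[-0.518,-0.009,0.564,0,-94.2,0],[-0.518,-0.009,0.564,0,-94.2,0],[-0.518,-0.009,0.564,0,-94.2,0],[-0.518,-0.009,0.564,0,-94.2,0],[-0.518,-0.009,0.564,0,-94.2,0],[-0.518,-0.009,0.564,0,-94.2,0]]]' -1 60
python3 - <<'E'
from h import *
s=bot.get_state();f=cams.grab_frame("wrist")
cv2.imwrite("pics/w1.png",f["img"])
print(s["position"],s["tcp_rot"],wp(f,s,[.572,.052,.089]))
print(go([0.5725,0.052,0.12],np.radians(20.1)))
E
```

```text
t: 1.87
position: [0.5727, 0.0554, 0.2398]
tcp_rot: [-1.569, -0.0, 0.356]
contact_force: [-0.4, -0.6, 0.3]
gripper_width: 0.0854
[0.57265237 0.05536565 0.23982618] [-1.56854205e+00 -1.89518314e-04  3.55671038e-01] [321.35598216 189.34807515]
(array([ 1.000e-04,  1.197e-01, -1.900e-03]), array([-0.09,  0.19, -0.05]))
```

View pics/w1.png

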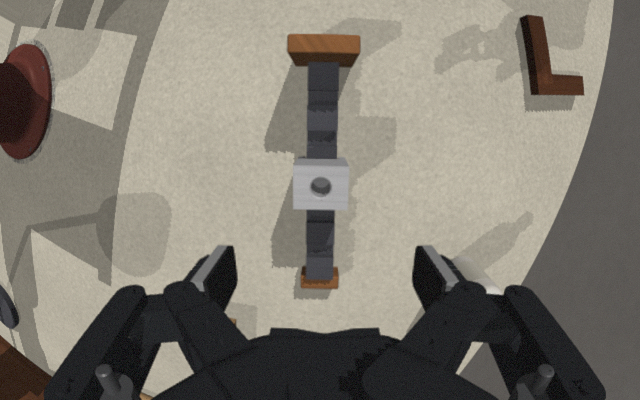

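The wrist view shows the carriage top centred near (321,184) with its bore at (321,187). The fence is at the top (324,48) and the endcap at the bottom (320,277). I'll measure the bore and carriage top by code.

```bash
cat >> h.py <<'E'
def bore(f,s,z=.089,r0=None):
    g=cv2.cvtColor(f["img"],cv2.COLOR_BGR2GRAY);hsv=cv2.cvtColor(f["img"],cv2.COLOR_BGR2HSV)
    u0,v0=map(int,r0); x0,y0=u0-60,max(v0-60,0)
    sub=f["img"][y0:v0+60,x0:u0+60].astype(int)
    m=((sub[...,0]-sub[...,2]>-3)&(sub.mean(2)>100)).astype(np.uint8)   # bluish-grey bright = aluminium
    n,l,st,c=cv2.connectedComponentsWithStats(m)
    k=1+np.argmax(st[1:,4]); cn,_=cv2.findContours((l==k).astype(np.uint8),cv2.RETR_EXTERNAL,cv2.CHAIN_APPROX_NONE)
    rc=cv2.minAreaRect(max(cn,key=cv2.contourArea)); bp=cv2.boxPoints(rc)+[x0,y0]
    W=np.array([ww(f,s,p,z) for p in bp])
    return rc,bp,W
E
python3 - <<'E'
from h import *
s=bot.get_state();f=cams.grab_frame("wrist");cv2.imwrite("pics/w2.png",f["img"])
print(s["position"],s["qvel"])
rc,bp,W=bore(f,s,.089,(321,186))
print(rc,bp,np.round(W,4),W.mean(0),"bore",ww(f,s,(321,187),.089))
for a,b in [(0,1),(1,2),(2,3),(3,0)]: d=W[b]-W[a];print(np.linalg.norm(d),np.degrees(np.arctan2(d[1],d[0])))
# dark bore centroid
g=cv2.cvtColor(f["img"],cv2.COLOR_BGR2GRAY)[172:202,306:336]
m=(g<120).astype(np.uint8);n,l,st,c=cv2.connectedComponentsWithStats(m);print([(st[i].tolist(),(c[i]+[306,172]).tolist()) for i in range(1,n)])
crop(f["img"],285,145,365,215,8,"w2c.png")
E
```

```text
[0.57187039 0.05363661 0.23973159] [-0.04318784 -0.02910455  0.02793668 -0.00980108  0.00556369 -0.00709206]
((61.0, 56.0), (52.0, 54.0), 90.0) [[295. 156.]
 [349. 156.]
 [349. 208.]
 [295. 208.]] [[0.5362 0.0722 0.089 ]
 [0.5845 0.09   0.089 ]
 [0.6033 0.0418 0.089 ]
 [0.5531 0.0233 0.089 ]] [0.56928613 0.05680263 0.089     ] bore [0.56996202 0.05221687 0.089     ]
0.051435577610786314 20.218833351196228
0.05170170421378083 -68.69924704667883
0.053513644883910534 -159.71903394610433
0.05176224594553485 108.99914735385562
[([6, 4, 21, 18, 286], [322.2692307692308, 184.26573426573427])]
```

View pics/w2c.png

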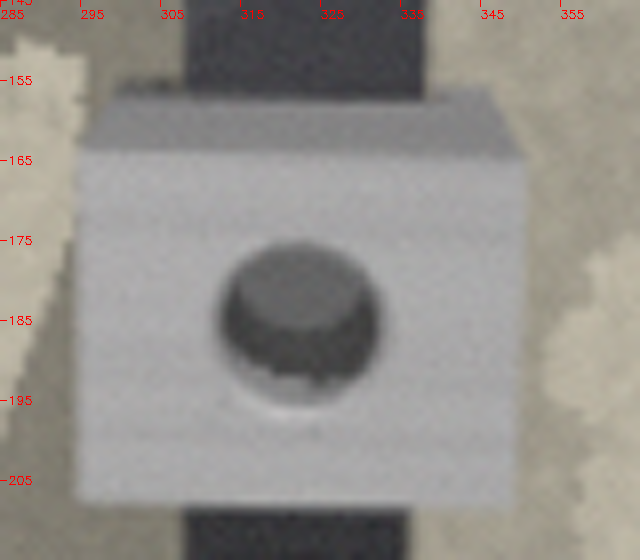

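The enlarged crop gives the top-face corners (294.3,163.6), (350.3,164.6), (349,208) and (294.3,207), with the bore centred near (322,185.5).

```bash
python3 - <<'E'
from h import *
f=cams.grab_frame("wrist")
s={"position":np.array([0.57187039,0.05363661,0.23973159]),"tcp_rot":bot.get_state()["tcp_rot"]}
W=np.array([ww(f,s,p,.089) for p in [(294.3,163.6),(350.3,164.6),(349,208),(294.3,207)]])
print(W.mean(0),"bore",ww(f,s,(321.9,185.5),.089))
for a,b in [(0,1),(1,2),(2,3),(3,0)]: d=W[b]-W[a];print(np.linalg.norm(d),np.degrees(np.arctan2(d[1],d[0])))
s=bot.get_state();print(s["position"],s["tcp_rot"],s["qvel"])
C=np.array([.5717,.0525]);print(go([*C,.053],np.radians(20.0)))
E
```

```text
[0.5705698  0.05333306 0.089     ] bore [0.57031061 0.05389031 0.089     ]
0.05361591481626347 19.01668715306185
0.04339307256286895 -70.48329641898115
0.05419427450170809 -160.99318163189048
0.04338254512744653 108.7529730352607
[0.57127884 0.05177506 0.2398991 ] [-1.56961140e+00  6.93051080e-04  3.51097601e-01] [-0.02054293 -0.01229653  0.01008614  0.00104155 -0.00225989  0.00073131]
(array([0.0008, 0.1869, 0.0003]), array([-0.07,  0.12, -0.04]))
```

```bash
python3 -m inch '[[[0.0005,0.04,0.001,-0.1,0.3,0],[0.0005,0.08,0.001,-0.1,0.3,0],[0.0005,0.11,0.001,-0.1,0.3,0],[0.0005,0.14,0.001,-0.1,0.3,0],[0.0005,0.16,0.001,-0.1,0.3,0],[0.0005,0.18,0.001,-0.1,0.3,0],[0.0005,0.19,0.001,-0.1,0.3,0],[0.0005,0.197,0.001,-0.1,0.3,0],[0.0005,0.197,0.001,-0.1,0.3,0],[0.0005,0.197,0.001,-0.1,0.3,0],[0.0005,0.197,0.001,-0.1,0.3,0],[0.0005,0.197,0.001,-0.1,0.3,0]]]' -1 60
python3 - <<'E'
from h import *
print(go([.5713,.0528,.043],np.radians(19.7)))
E
```

```text
t: 3.02
position: [0.5724, 0.0529, 0.0446]
tcp_rot: [-1.572, -0.002, 0.346]
contact_force: [0.5, -0.0, -0.3]
gripper_width: 0.0857
(array([-0.0011,  0.0016,  0.0003]), array([0.1 , 0.11, 0.11]))
```

```bash
python3 -m inch '[[[-0.001,0.001,0,0.1,0.1,0.1],[-0.001,0.001,0,0.1,0.1,0.1],[-0.001,0.001,0,0.1,0.1,0.1],[-0.001,0.001,0,0.1,0.1,0.1],[-0.001,0.001,0,0.1,0.1,0.1],[-0.001,0.001,0,0.1,0.1,0.1],[-0.001,0.001,0,0.1,0.1,0.1],[-0.001,0.001,0,0.1,0.1,0.1],[-0.001,0.001,0,0.1,0.1,0.1],[-0.001,0.001,0,0.1,0.1,0.1],[-0.001,0.001,0,0.1,0.1,0.1],[-0.001,0.001,0,0.1,0.1,0.1]]]' 1 60
```

```text
t: 4.02
position: [0.5717, 0.0525, 0.0444]
tcp_rot: [-1.571, -0.0, 0.344]
contact_force: [-3.5, -1.5, 6.1]
gripper_width: 0.0532
```

```bash
python3 -m inch '[[[0,-0.003,0,0,0,0],[0,-0.006,0,0,0,0],[0,-0.009,0,0,0,0],[0,-0.012,0,0,0,0],[0,-0.013,0,0,0,0],[0,-0.013,0,0,0,0],[0,-0.013,0,0,0,0],[0,-0.013,0,0,0,0]]]' 
python3 - <<'E'
from h import *
s=bot.get_state();print(s["position"],s["contact_force"],s["wrist_torque"],s["tcp_rot"])
E
```

```text
t: 4.68
position: [0.5715, 0.0525, 0.0572]
tcp_rot: [-1.571, -0.0, 0.344]
contact_force: [0.1, 0.6, -4.7]
gripper_width: 0.0535
[0.57154959 0.05248993 0.05724679] [ 0.13801776  0.57426255 -4.65210651] [-0.00110474  0.02970946 -0.01375463] [-1.57100535e+00 -6.10266911e-05  3.44175864e-01]
```

```bash
python3 -m inch '[[[0,0,-0.008,0,0,0],[0,0,-0.016,0,0,0],[0,0,-0.024,0,0,0],[0,0,-0.032,0,0,0],[0,0,-0.040,0,0,0],[0,0,-0.045,0,0,0],[0,0,-0.045,0,0,0],[0,0,-0.045,0,0,0],[0,0,-0.045,0,0,0],[0,0,-0.045,0,0,0],[0,0,-0.045,0,0,0]]]' 
python3 - <<'E'
from h import *
s=bot.get_state();print(s["position"],s["contact_force"],s["wrist_torque"],s["tcp_rot"])
a=np.array([0.57155,0.05249]);y=np.radians(19.7);print((s["position"][:2]-a)@[[np.cos(y),-np.sin(y)],[np.sin(y),np.cos(y)]])
E
```

```text
t: 5.6
position: [0.5864, 0.0103, 0.0571]
tcp_rot: [-1.571, 0.001, 0.345]
contact_force: [-1.1, -1.0, -3.9]
gripper_width: 0.0535
[0.58642795 0.0102876  0.0571202 ] [-1.05112058 -1.0140918  -3.91262792] [-0.30652915  0.2438589   0.02652495] [-1.57106698e+00  5.58568392e-04  3.44674211e-01]
[-0.00021908 -0.0447476 ]
```

```bash
python3 -m inch '[[[0,0.003,0,0,0,0],[0,0.006,0,0,0,0],[0,0.009,0,0,0,0],[0,0.012,0,0,0,0],[0,0.0135,0,0,0,0],[0,0.0135,0,0,0,0],[0,0.0135,0,0,0,0]]]' 
python3 - <<'E'
from h import *
s=bot.get_state();print(s["position"],s["contact_force"],s["wrist_torque"],s["tcp_rot"])
E
```

```text
t: 6.18
position: [0.5864, 0.0105, 0.0445]
tcp_rot: [-1.57, 0.001, 0.345]
contact_force: [-5.6, -0.4, 3.6]
gripper_width: 0.0532
[0.58637311 0.01050266 0.04448487] [-5.61295468 -0.38041722  3.56061928] [-0.05164302  0.9295455  -0.05748483] [-1.57040967e+00  1.28290109e-03  3.44623206e-01]
```

The carriage is down: same TCP height as when seated before, 3.6 N support. Releasing and rising to look.

```bash
python3 -m inch '[[[0,0,0,0,0,0],[0,0,0,0,0,0],[0,0,0,0,0,0],[0,0,0,0,0,0],[0,0,0,0,0,0],[0,0,0,0,0,0],[0,-0.02,0,0,0,0],[0,-0.06,0,0,0,0],[0,-0.1,0,0,0,0],[0,-0.14,0,0,0,0],[0,-0.17,0,0,0,0],[0,-0.185,0,0,0,0],[0,-0.185,0,0,0,0],[0,-0.185,0,0,0,0],[0,-0.185,0,0,0,0],[0,-0.185,0,0,0,0],[0,-0.185,0,0,0,0],[0,-0.185,0,0,0,0],[0,-0.185,0,0,0,0]]]' -1
python3 - <<'E'
from h import *
s=bot.get_state();f=cams.grab_frame("wrist");cv2.imwrite("pics/w3.png",f["img"])
print(s["position"],s["tcp_rot"],s["qvel"],f["cx"],f["cy"])
crop(f["img"],265,115,365,190,8,"w3c.png")
E
```

```text
t: 7.77
position: [0.5862, 0.0106, 0.2283]
tcp_rot: [-1.57, 0.003, 0.345]
contact_force: [0.1, 0.5, -0.1]
gripper_width: 0.0856
[0.58619764 0.01055342 0.22833334] [-1.56961376  0.00293321  0.34462061] [-0.00088066 -0.00542085 -0.0068082   0.00050325  0.00164142 -0.00081723] 324.31558156169206 199.06059528010013
```

View pics/w3c.png

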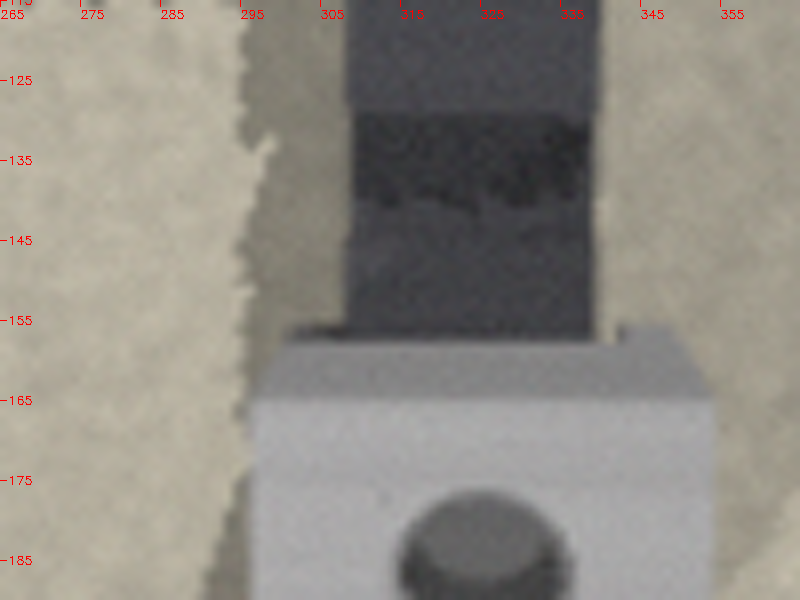

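The carriage now sits one notch nearer the endcap, with the vacated middle notch visible above it (rows 129-140). The far top edge is at row 164.6, and the bore is near u=325.

```bash
cat >> h.py <<'E'
def edge(g,axis,a,b,lo,hi):  # strongest sub-pixel step of a mean profile: axis 0=rows(v), 1=cols(u)
    p=(g[lo:hi,a:b].mean(1) if axis==0 else g[a:b,lo:hi].mean(0)).astype(float)
    p=np.convolve(p,[.25,.5,.25],'same');d=np.abs(np.diff(p))[2:-2];k=np.argmax(d)
    o=0 if k in(0,len(d)-1) else .5*(d[k-1]-d[k+1])/(d[k-1]-2*d[k]+d[k+1])
    return lo+2+k+.5+o
E
python3 - <<'E'
from h import *
im=cv2.imread("pics/w3.png");g=cv2.cvtColor(im,cv2.COLOR_BGR2GRAY)
f=cams.grab_frame("wrist");s=bot.get_state();print(s["position"],s["tcp_rot"])
# far / near edges in left & right strips, left / right edges in upper & lower strips
F=[edge(g,0,a,a+16,158,172) for a in(298,334)];N=[edge(g,0,a,a+16,200,222) for a in(298,334)]
L=[edge(g,1,a,a+8,285,305) for a in(167,198)];R=[edge(g,1,a,a+8,340,365) for a in(167,198)]
print(F,N,L,R)
u,v=(np.mean(L)+np.mean(R))/2,(np.mean(F)+np.mean(N))/2
W=[ww(f,s,(np.mean(L),v),.089),ww(f,s,(np.mean(R),v),.089),ww(f,s,(u,np.mean(F)),.089),ww(f,s,(u,np.mean(N)),.089)]
print(np.round(W,4),np.linalg.norm(W[0]-W[1]),np.linalg.norm(W[2]-W[3]))
c=(W[2]+W[3])/2;c2=(W[0]+W[1])/2
Rm=Rt(s).as_matrix();print("tool-frame offset of centre",Rm.T@(c-s["position"]),Rm.T@(c2-s["position"]))
sub=g[170:206,305:345];m=(sub<125).astype(np.uint8);n,l,st,cc=cv2.connectedComponentsWithStats(m)
for i in range(1,n):
    if st[i,4]>50: print("bore",st[i],cc[i]+[305,170])
# pin approach, same relative height
print(go([.521,-.328,.2283],np.radians(20)))
E
```

```text
[0.58646922 0.01050006 0.22899381] [-1.57009437  0.00199135  0.34461524]
[np.float64(164.52450090744102), np.float64(164.55334538878841)] [np.float64(210.35258152173913), np.float64(210.3485221674877)] [np.float64(294.32105263157894), np.float64(296.2360248447205)] [np.float64(353.80555555555554), np.float64(359.5217391304348)]
[[ 0.5611  0.0028  0.089 ]
 [ 0.6153  0.0223  0.089 ]
 [ 0.5809  0.0329  0.089 ]
 [ 0.5958 -0.0086  0.089 ]] 0.05758905065725847 0.04411745399395177
tool-frame offset of centre [0.00262212 0.13998947 0.00082011] [0.00262713 0.13998976 0.00124211]
bore [ 10   7  22  20 320] [325.11875 185.9375 ]
(array([-0.176 ,  0.0008, -0.2965]), array([-0.04, -0.26, -0.11]))
```

```bash
python3 -m inch '[[[-0.176,0.001,-0.2965,0,-0.3,0],[-0.176,0.001,-0.2965,0,-0.3,0],[-0.176,0.001,-0.2965,0,-0.3,0],[-0.176,0.001,-0.2965,0,-0.3,0],[-0.176,0.001,-0.2965,0,-0.3,0],[-0.176,0.001,-0.2965,0,-0.3,0],[-0.176,0.001,-0.2965,0,-0.3,0],[-0.176,0.001,-0.2965,0,-0.3,0],[-0.176,0.001,-0.2965,0,-0.3,0],[-0.176,0.001,-0.2965,0,-0.3,0],[-0.176,0.001,-0.2965,0,-0.3,0],[-0.176,0.001,-0.2965,0,-0.3,0],[-0.176,0.001,-0.2965,0,-0.3,0],[-0.176,0.001,-0.2965,0,-0.3,0],[-0.176,0.001,-0.2965,0,-0.3,0],[-0.176,0.001,-0.2965,0,-0.3,0],[-0.176,0.001,-0.2965,0,-0.3,0],[-0.176,0.001,-0.2965,0,-0.3,0]]]' -1
python3 - <<'E'
from h import *
s=bot.get_state();f=cams.grab_frame("wrist");cv2.imwrite("pics/w4.png",f["img"])
print(s["position"],s["tcp_rot"],s["qvel"])
crop(f["img"],275,135,375,210,8,"w4c.png")
E
```

```text
t: 9.37
position: [0.5211, -0.3277, 0.2282]
tcp_rot: [-1.57, 0.002, 0.35]
contact_force: [0.0, -0.4, 0.3]
gripper_width: 0.0852
[ 0.52110358 -0.32772595  0.22815967] [-1.57011717  0.00196937  0.35031417] [-2.57430985e-03  3.03609029e-04 -5.15952896e-05 -1.86852583e-05
  7.96087620e-04 -6.35823036e-05]
```

View pics/w4c.png

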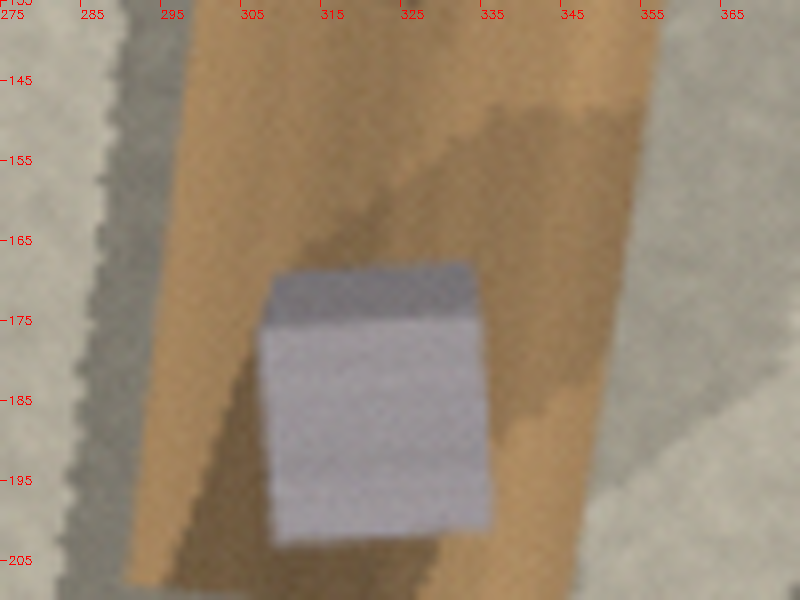

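The crop shows the steel square head: top-face corners (307.1,175.6), (334.8,174.1), (336.3,200.6) and (308.6,202.8), turned slightly from the tool axes.

```bash
python3 - <<'E'
from h import *
s=bot.get_state();f=cams.grab_frame("wrist")
W=np.array([ww(f,s,(u/8+275-.44,v/8+135-.44),.088) for u,v in [(260,328),(482,316),(494,528),(272,546)]])
for a,b in [(0,1),(1,2),(2,3),(3,0)]: d=W[b]-W[a];print(np.linalg.norm(d),np.degrees(np.arctan2(d[1],d[0])))
c=W.mean(0);print(c, s["position"],s["tcp_rot"])
print("tool offs",Rt(s).inv().apply(c-s["position"]))
print(go([c[0],c[1],.053],np.radians(23.3)))
E
```

```text
0.02578291108765293 23.163558045418316
0.025553525413704193 -66.32629816621379
0.026402240257097604 -155.1243373999998
0.026344084370415494 112.33701300823061
[ 0.51939059 -0.3280899   0.088     ] [ 0.52108054 -0.3278474   0.22817184] [-1.57012548  0.00191937  0.35012837]
tool offs [-0.00140155  0.14017499  0.00025786]
(array([-0.0012,  0.1751,  0.0003]), array([-0.04, -3.25, -0.11]))
```

```bash
python3 -m inch '[[[-0.0012,0.035,0.0003,0,-3.4,0],[-0.0012,0.07,0.0003,0,-3.4,0],[-0.0012,0.1,0.0003,0,-3.4,0],[-0.0012,0.13,0.0003,0,-3.4,0],[-0.0012,0.15,0.0003,0,-3.4,0],[-0.0012,0.165,0.0003,0,-3.4,0],[-0.0012,0.174,0.0003,0,-3.4,0],[-0.0012,0.174,0.0003,0,-3.4,0],[-0.0012,0.174,0.0003,0,-3.4,0],[-0.0012,0.174,0.0003,0,-3.4,0],[-0.0012,0.174,0.0003,0,-3.4,0],[-0.0012,0.174,0.0003,0,-3.4,0]]]' -1
python3 - <<'E'
from h import *
print(go([.5194,-.3281,.054],np.radians(23.4)))
E
```

```text
t: 10.47
position: [0.5203, -0.3287, 0.0558]
tcp_rot: [-1.572, 0.001, 0.409]
contact_force: [0.9, -0.0, -0.0]
gripper_width: 0.0856
(array([-0.0005,  0.0018,  0.0009]), array([ 0.09,  0.06, -0.04]))
```

```bash
python3 -m inch '[[[-0.0005,0.001,0.0009,0.1,0,0],[-0.0005,0.001,0.0009,0.1,0,0],[-0.0005,0.001,0.0009,0.1,0,0],[-0.0005,0.001,0.0009,0.1,0,0],[-0.0005,0.001,0.0009,0.1,0,0],[-0.0005,0.001,0.0009,0.1,0,0],[-0.0005,0.001,0.0009,0.1,0,0],[-0.0005,0.001,0.0009,0.1,0,0],[-0.0005,0.001,0.0009,0.1,0,0],[-0.0005,0.001,0.0009,0.1,0,0],[-0.0005,0.001,0.0009,0.1,0,0],[-0.0005,0.001,0.0009,0.1,0,0],[-0.0005,0.001,0.0009,0.1,0,0],[-0.0005,0.001,0.0009,0.1,0,0]]]' 1 90
python3 - <<'E'
from h import *
s=bot.get_state();print(s["position"],s["tcp_rot"],s["contact_force"],s["wrist_torque"])
E
```

```text
t: 11.63
position: [0.5196, -0.3283, 0.055]
tcp_rot: [-1.571, 0.0, 0.409]
contact_force: [-0.4, -0.3, 2.4]
gripper_width: 0.0246
[ 0.51964144 -0.32826766  0.05503788] [-1.57112371e+00  4.34549011e-04  4.09340482e-01] [-0.39345469 -0.27710597  2.38867609] [-0.07841054  0.0068058  -0.01399629]
```

```bash
python3 -m inch '[[[0,-0.02,0,0,0,0],[0,-0.05,0,0,0,0],[0,-0.08,0,0,0,0],[0,-0.11,0,0,0,0],[0,-0.14,0,0,0,0],[0,-0.15,0,0,0,0],[0,-0.15,0,0,0,0],[0,-0.15,0,0,0,0],[0,-0.15,0,0,0,0]]]' 
cat >> h.py <<'E'
B=np.array([.5861,.0113,.089]);YAW=.4093;LEN=.045
def pinpose(tilt,fx,fz,fy=0.): # TCP pose that puts the foot centre at bore mouth + fx*xhat+fy*zhat, height fz (mm), head leaning tilt deg to tool -x
    R0=Ro.from_euler('xyz',[-np.pi/2,0,YAW]);G=R0*Ro.from_rotvec([0,0,-np.radians(tilt)])
    a=-G.as_matrix()[:,1];F=B+R0.apply([fx/1000,-fz/1000,fy/1000])
    return F+LEN*a,G
def pg(tilt,fx,fz,fy=0.):
    X,G=pinpose(tilt,fx,fz,fy);return go(X,0,G)
def where(): # measured foot position rel. bore (tool-x, up, tool-z) mm, and tilt
    s=bot.get_state();R=Rt(s);F=s["position"]+LEN*R.as_matrix()[:,1]
    d=Ro.from_euler('xyz',[-np.pi/2,0,YAW]).inv().apply(F-B)*1000
    a=R.as_matrix()[:,1]
    print("t",round(s["t"],2),"foot x,up,z mm",np.round([d[0],-d[1],d[2]],2),"tilt",np.round(np.degrees(np.arccos(-a[2])),2),"F",np.round(s["contact_force"],1),"M",np.round(s["wrist_torque"],2),"w",round(s["gripper_width"],4))
E
python3 - <<'E'
from h import *
where();print(pg(14,2.5,25))
E
```

```text
t: 12.38
position: [0.5183, -0.3271, 0.2014]
tcp_rot: [-1.566, 0.003, 0.409]
contact_force: [-0.5, -0.6, -3.4]
gripper_width: 0.0248
t 12.38 foot x,up,z mm [-196.98   67.38 -283.29] tilt 0.31 F [-0.5 -0.6 -3.4] M [-0.03  0.04 -0.  ] w 0.0248
(array([0.1886, 0.0445, 0.2833]), array([ -0.26,  -0.03, -14.17]))
```

```bash
python3 -m inch '[[[0.03,0.005,0.05,0,0,-2],[0.06,0.01,0.09,0,0,-5],[0.09,0.015,0.13,0,0,-8],[0.12,0.02,0.175,0,0,-11],[0.15,0.025,0.22,0,0,-14.2],[0.17,0.035,0.26,-0.2,0,-14.2],[0.1886,0.0445,0.2833,-0.3,0,-14.2],[0.1886,0.0445,0.2833,-0.3,0,-14.2],[0.1886,0.0445,0.2833,-0.3,0,-14.2],[0.1886,0.0445,0.2833,-0.3,0,-14.2],[0.1886,0.0445,0.2833,-0.3,0,-14.2],[0.1886,0.0445,0.2833,-0.3,0,-14.2],[0.1886,0.0445,0.2833,-0.3,0,-14.2],[0.1886,0.0445,0.2833,-0.3,0,-14.2],[0.1886,0.0445,0.2833,-0.3,0,-14.2],[0.1886,0.0445,0.2833,-0.3,0,-14.2],[0.1886,0.0445,0.2833,-0.3,0,-14.2]]]' 
python3 - <<'E'
from h import *
where();print(pg(14,2.5,5))
s=bot.get_state();f=cams.grab_frame("wrist")
crop(f["img"],260,130,380,230,6,"w5c.png")
E
```

```text
t: 13.8
position: [0.5785, 0.0074, 0.1578]
tcp_rot: [-1.572, -0.245, 0.408]
contact_force: [0.7, 0.2, -2.0]
gripper_width: 0.0248
t 13.8 foot x,up,z mm [ 2.4  25.18 -0.59] tilt 14.04 F [ 0.7  0.2 -2. ] M [-0.02  0.13  0.04] w 0.0248
(array([-0.0048,  0.0196,  0.0006]), array([ 0.06, -0.07,  0.04]))
```

View pics/w5c.png

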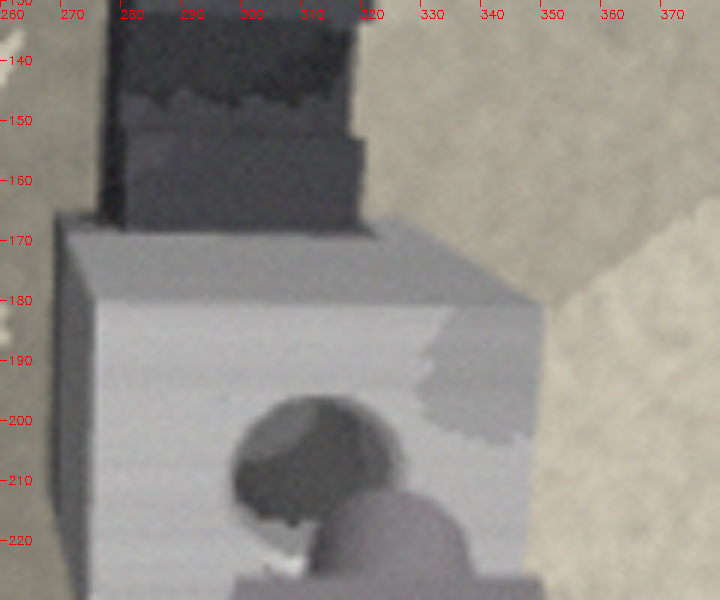

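The crop shows the bore centred near (312.5,209), spanning u 298.5-327, with the shank's far rim entering at (325,212), about as a tilted pin still 25 mm above should look. I'll check against projection.

```bash
python3 - <<'E'
from h import *
s=bot.get_state();f=cams.grab_frame("wrist");R=Rt(s).as_matrix()
an=np.linspace(0,2*np.pi,73)
P=np.array([wp(f,s,B+.01*np.array([np.cos(t),np.sin(t),0])) for t in an]);print("bore pred u",P[:,0].min(),P[:,0].max(),"v",P[:,1].min(),P[:,1].max())
F=s["position"]+R[:,1]*.043
P=np.array([wp(f,s,F+.009*(np.cos(t)*R[:,0]+np.sin(t)*R[:,2])) for t in an]);print("shank ring pred u",P[:,0].min(),P[:,0].max(),"v",P[:,1].min())
F=s["position"]+R[:,1]*.005
for k in(-1,1): print("shoulder far corners",wp(f,s,F+.013*(k*R[:,0]+R[:,2])))
print(pg(14,2.5,4))
E
```

```text
bore pred u 297.33185782511316 324.7414198673112 v 197.86586511926907 224.60709943585408
shank ring pred u 308.67525972184325 337.03136638454197 v 210.958986523787
shoulder far corners [296.74058446 226.18284331]
shoulder far corners [348.13096386 226.17201777]
(array([-0.0051,  0.0205,  0.0003]), array([ 0.05, -0.05,  0.04]))
```

Observed bore and shank both sit about 1.3 mm to +u of the prediction, so the camera bias is common to both and relative alignment is good. Descending tilted.

```bash
python3 -m inch '[[[-0.0012,0.005,0.0003,0,0,0],[-0.0024,0.01,0.0003,0,0,0],[-0.0036,0.015,0.0003,0,0,0],[-0.0048,0.02,0.0003,0,0,0],[-0.0053,0.022,0.0003,0,0,0],[-0.0058,0.024,0.0003,0,0,0],[-0.0063,0.0255,0.0003,0,0,0],[-0.0063,0.0257,0.0003,0,0,0],[-0.0063,0.0257,0.0003,0,0,0],[-0.0063,0.0257,0.0003,0,0,0],[-0.0063,0.0257,0.0003,0,0,0]]]' 
python3 - <<'E'
from h import *
where();print(pg(14,2.5,-1.2));print(pg(7,1.2,-2.2));print(pg(0,0,-3))
E
```

```text
t: 14.82
position: [0.5787, 0.008, 0.1317]
tcp_rot: [-1.572, -0.246, 0.409]
contact_force: [-0.8, -0.8, -2.6]
gripper_width: 0.0247
t 14.82 foot x,up,z mm [ 2.83 -0.98 -0.15] tilt 14.07 F [-0.8 -0.8 -2.6] M [-0.06  0.2   0.01] w 0.0247
(array([-0.0003,  0.0001,  0.0001]), array([ 0.07, -0.04,  0.07]))
(array([0.0037, 0.0011, 0.0001]), array([ 0.07, -0.05,  7.07]))
(array([0.0077, 0.0026, 0.0001]), array([ 0.07, -0.05, 14.07]))
```

```bash
python3 -m inch '[[[-0.0003,0.0006,0.0001,0,0,0],[-0.0003,0.0006,0.0001,0,0,0],[-0.0003,0.0006,0.0001,0,0,0],[-0.0003,0.0006,0.0001,0,0,0]]]' 
python3 - <<'E'
from h import *
where();print(pg(10,1.8,-2.0));print(pg(5,0.9,-2.7));print(pg(0,0,-3.5))
E
```

```text
t: 15.15
position: [0.5785, 0.008, 0.1311]
tcp_rot: [-1.572, -0.246, 0.409]
contact_force: [-0.3, -0.3, -2.6]
gripper_width: 0.0249
t 15.15 foot x,up,z mm [ 2.7  -1.57 -0.06] tilt 14.08 F [-0.3 -0.3 -2.6] M [-0.1   0.25 -0.03] w 0.0249
(array([0.0022, 0.0003, 0.    ]), array([ 0.08, -0.05,  4.08]))
(array([0.0051, 0.0012, 0.    ]), array([ 0.07, -0.05,  9.08]))
(array([0.0079, 0.0026, 0.    ]), array([ 0.07, -0.05, 14.08]))
```

Lower edge about 3.3 mm in, tilt 14°. Straightening now.

```bash
python3 -m inch '[[[0.0011,0.0002,0,0,0,2],[0.0022,0.0003,0,0,0,4.1],[0.0036,0.0007,0,0,0,6.5],[0.0051,0.0012,0,0,0,9.1],[0.0065,0.0019,0,0,0,11.6],[0.0079,0.0026,0,0.1,0,14.1],[0.0079,0.0026,0,0.1,0,14.1],[0.0079,0.0026,0,0.1,0,14.1],[0.0079,0.0026,0,0.1,0,14.1],[0.0079,0.0026,0,0.1,0,14.1]]]' 
python3 - <<'E'
from h import *
where();print(pg(0,0,-8))
E
```

```text
t: 15.98
position: [0.5858, 0.0112, 0.1304]
tcp_rot: [-1.57, -0.0, 0.408]
contact_force: [-0.4, 0.0, -2.6]
gripper_width: 0.0249
t 15.98 foot x,up,z mm [-0.28 -3.63  0.03] tilt 0.04 F [-0.4  0.  -2.6] M [-0.04  0.06  0.08] w 0.0249
(array([0.0003, 0.0044, 0.    ]), array([-0.04, -0.06,  0.01]))
```

Upright, no contact. Sliding down in stages.

```bash
python3 -m inch '[[[0.0003,0.0015,0,0,0,0],[0.0003,0.003,0,0,0,0],[0.0003,0.0045,0,0,0,0],[0.0003,0.006,0,0,0,0],[0.0003,0.006,0,0,0,0],[0.0003,0.006,0,0,0,0]]]' 
python3 - <<'E'
from h import *
where()
E
```

```text
t: 16.48
position: [0.5859, 0.0113, 0.1241]
tcp_rot: [-1.57, 0.0, 0.408]
contact_force: [0.2, -0.6, -3.5]
gripper_width: 0.0244
t 16.48 foot x,up,z mm [-0.13 -9.86  0.14] tilt 0.05 F [ 0.2 -0.6 -3.5] M [-0.    0.01 -0.03] w 0.0244
```

```bash
python3 -m inch '[[[0.0001,0.003,0,0,0,0],[0.0001,0.006,0,0,0,0],[0.0001,0.009,0,0,0,0],[0.0001,0.012,0,0,0,0],[0.0001,0.015,0,0,0,0],[0.0001,0.018,0,0,0,0],[0.0001,0.021,0,0,0,0],[0.0001,0.024,0,0,0,0],[0.0001,0.026,0,0,0,0],[0.0001,0.028,0,0,0,0],[0.0001,0.028,0,0,0,0],[0.0001,0.028,0,0,0,0]]]' 
python3 - <<'E'
from h import *
where()
E
```

```text
t: 17.48
position: [0.586, 0.0114, 0.096]
tcp_rot: [-1.57, 0.0, 0.408]
contact_force: [0.4, -0.7, -2.5]
gripper_width: 0.0249
t 17.48 foot x,up,z mm [ -0.07 -37.95   0.16] tilt 0.06 F [ 0.4 -0.7 -2.5] M [-0.    0.02  0.03] w 0.0249
```

```bash
python3 -m inch '[[[0,0.001,0,0,0,0],[0,0.0015,0,0,0,0],[0,0.002,0,0,0,0],[0,0.0023,0,0,0,0],[0,0.0026,0,0,0,0],[0,0.0026,0,0,0,0],[0,0.0026,0,0,0,0]]]' 
python3 - <<'E'
from h import *
where()
E
```

```text
t: 18.07
position: [0.5862, 0.0114, 0.094]
tcp_rot: [-1.57, -0.0, 0.408]
contact_force: [-2.2, -0.2, 2.3]
gripper_width: 0.0252
t 18.07 foot x,up,z mm [  0.08 -39.97   0.08] tilt 0.05 F [-2.2 -0.2  2.3] M [ 0.02  0.38 -0.03] w 0.0252
```

Contact at full depth (foot at −40.0 mm, +5 N). Releasing, rising and checking.

```bash
python3 -m inch '[[[0,0,0,0,0,0],[0,0,0,0,0,0],[0,0,0,0,0,0],[0,0,0,0,0,0],[0,0,0,0,0,0],[0,0,0,0,0,0],[0,0,0,0,0,0],[0,0,0,0,0,0],[0,-0.02,0,0,0,0],[0,-0.05,0,0,0,0],[0,-0.09,0,0,0,0],[0,-0.13,0,0,0,0],[0,-0.15,0,0,0,0],[0,-0.15,0,0,0,0],[0,-0.15,0,0,0,0],[0,-0.15,0,0,0,0],[0,-0.15,0,0,0,0]]]' -1
python3 - <<'E'
from h import *
s=bot.get_state();print(s["position"],s["gripper_width"])
f=cams.grab_frame("wrist");f2=cams.grab_frame("side");f3=cams.grab_frame("scene")
a=cv2.resize(f["img"][100:250,230:420],None,fx=2.1,fy=2.1,interpolation=cv2.INTER_CUBIC)
b=cv2.resize(f2["img"][170:280,260:360],(399,440),interpolation=cv2.INTER_CUBIC)
c=cv2.resize(f3["img"][150:300,150:410],(598,345),interpolation=cv2.INTER_CUBIC)
o=np.zeros((600,800,3),np.uint8)
a=cv2.resize(a,(400,300));b=cv2.resize(b,(273,300));c=cv2.resize(c,(520,300))
o[:300,:400]=a;o[:300,410:683]=b;o[300:,:520]=c;cv2.imwrite("pics/end.png",o)
E
```

```text
t: 19.48
position: [0.5851, 0.0114, 0.2415]
tcp_rot: [-1.568, 0.004, 0.408]
contact_force: [0.4, -0.1, -0.4]
gripper_width: 0.0853
[0.58506443 0.01135977 0.24145893] 0.08527285659783147
```

View pics/end.png

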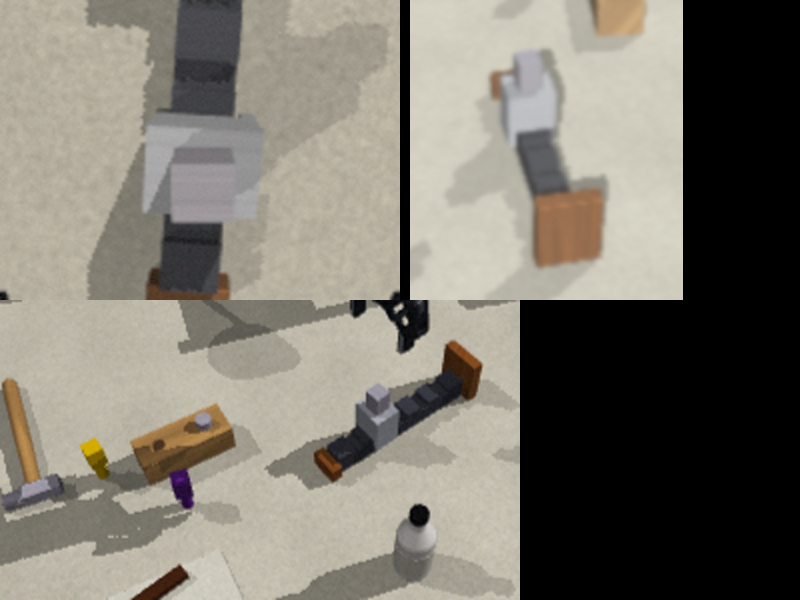

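The end picture shows the carriage one notch toward the endcap with the pin head upright and seated on it. The spare pin is still in the rack, and the glue, hammer and look-alikes haven't moved. The gripper is clear, so I'm handing in.

```bash
python3 -c "
from bench import bot
print(bot.get_state()['t'],bot.finish_job())"
```

```text
the job is handed in; nothing more can be done
19.6333 None
```

I finished the job and handed it in at 19.6 s of the 61 s allowed.

- **Carriage:** I lifted it 13 mm, moved it 45 mm away from the fence and lowered it into the next notch. The gripper ended at the same height as when the carriage sat in the middle notch (44.5 mm), with about 4 N of upward contact force.
- **Stop pin:** I took the steel square-headed pin from the rack and started it in the bore at 14° tilt with its lower edge about 3.3 mm in. I then straightened it and slid it down without sideways contact. It stopped with the foot 40.0 mm below the bore's mouth, with a push of about 5 N, and I let go.
- **Last checks:** The final pictures show the pin upright with its shoulder on the carriage, which sits one notch nearer the endcap. The spare pin, glue bottle and hammer look undisturbed. The jar was outside the final crops, so I did not check it again, but the arm never went near it.
- **Disagreement:** The wrist camera showed a sideways offset of about 1.3 mm for both the bore and the pin while tilted. As it was the same for both, I ignored it, and the free insertion agreed with that.

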